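# Release the large chocolate balls into the gelato pan

### The arm

A 6-joint arm with a two-finger parallel gripper is mounted at the origin on the work surface. World frame = base frame: x ahead of the robot, y to its left, z up, the work surface at z = 0. Lengths are in mm, angles in rad, forces in N, time in s.
With the tool pointing down it reaches from about 275 to 750 mm from the base axis. Payload 10.2 kg.
Tool frame: the origin (TCP) lies midway between the tips of the shut fingers; the grasp point (between the pads) lies grasp_offset behind it (grasp_offset is the distance from the TCP to the grasp point, in mm); x points along the fingers, z is the direction in which the jaws open and shut, and the axes are right-handed (so a half turn about x gives the same grasp; the last joint's range is limited). The gripper opens to 85 mm and grips with 20 to 120 N. Pads are 22 mm wide; open, the fingers measure 114 mm over their backs; the gripper's body (76 mm by 85 mm) begins 54 mm behind the grasp point. The pads swing forward as they close: fully open they stand 13 mm farther back than shut.
Start: joints at [1.068, 0.313, 1.498, -0, 1.331, -0.223], TCP at [144.998, 504.585, 197.394] pointing down, gripper open.
Joint ranges: [-2.94, 2.94], [-0.97, 2.17], [0.19, 2.56], [-1.23, 4.37], [0.02, 3.11], [-2.88, 2.88]. Speed limits (rad/s): [2.39, 2.39, 3.01, 3.14, 3.14, 3.14].

### API

Orientations are given as a unit quaternion [w, x, y, z].
In Python, from rig import sense, capture, calibration, finish_job, grasp_offset gives the robot as it stands.
- The arm moves only by the shell command python3 -m jog 'ROWS' [FORCE]. ROWS is JSON, a list of rows, each an object with "linear": the shift along the tool's x, y, z scaled (see below), a list of three; "rotation": the turn, a rotation vector about the tool's x, y, z scaled (see below), a list of three; "grip": the finger opening in mm, from 0 to 85.4. A call has 1 to 20 rows; each row is the pose to reach, as a shift and turn from the pose measured when the call began, along the tool's axes at that moment; what a row does not reach only later rows make up. The controller multiplies each number of a shift by 0.3 m and each number of a turn by 0.5 rad. A row lasts 1/12 s, in which the tool goes at most 41.7 mm and 7.16 degrees, less where a joint would pass 70% of its speed; a pose out of reach is approached as far as the arm can. A call with a number of a shift or a turn outside -1 to 1 is refused whole. A call with a gripper value outside its range is refused whole. The fingers move at their own pace and stop on an object; FORCE is the grip in N (left out, the last holds). Time passes only in rows, so rows that repeat a pose let the fingers close. It gives the time, the measured TCP pose, the force and the opening at its end, in the units of the state.
- sense(): the state, without advancing time (a new reading comes with each control period).
- capture(name): name is "scene" or "top" or "wrist"; returns (picture, depth): 384x512x3 uint8, red, green, blue; 384x512 float32, mm along the optical axis (not along the pixel's ray), 0 where there is no reading.
- calibration(name): a dict with "intrinsics" (3x3 intrinsics, pixels), "world_from_camera" (4x4, takes a point from camera to world coordinates). Camera axes: x right, y up, looking along -z (the intrinsics and any distortion apply to the point x, -y, -z); pixel columns grow to the right and rows downward; lengths in mm; the calibration is good to about 2 mm. A picture is of the moment at which its call begins: read the wrist's pose just before it. calibration takes no time and is no camera call; for the wrist camera it gives the pose at the moment of the call.
- finish_job(): hands the job in, once; it reports no verdict.
The state is a dict: "time_s": time; "joints": joint angles; "dq": joint speeds; "tau": joint torques, N m; "eef_pos": TCP position; "ee_rot": TCP orientation; "force": force on the tool from outside, world axes, zero at the start; "wrist_torque": the same for the moment, N m; "grip_width": opening from 0.0 (shut) to 1.0 (fully open).
Only numpy, scipy, OpenCV 4.12 (cv2) and the standard library are available. Lean on these libraries where they do the work, as an engineer would, in place of code of your own. Each camera call takes 0.05 s, during which the arm holds its last target.

### The job

Press down the front paddle of the rocking lever on the chute that holds the large chocolate balls, and keep its gate up until all three have rolled into the steel pan; then let the lever come back so that the gate is shut again. Press it with the fingers, grasping nothing: do not touch any ball or gate, keep the small balls shut in their chute, and leave the pan and everything else where they stand.

Things in the scene. Friction and masses are not known exactly. Their poses are not given: they have to be found in the camera images.
- large_chute: the chute that holds the three large balls: open steel lane, 38 mm wide inside, on a fixed pedestal; the chutes are alike and stand side by side, either one left. Origin: centre of its underside, 10 mm above the table; -x points to the front (downhill, over the pan), z up. The lane drops to the front at 0.26 rad; its lip is 100 mm in front of the origin and 86 mm above it, its back end 155 mm behind
- large_lever (a joint): rocking lever over that lane, on a cross pin 70 mm in front of the chute origin, 175 mm above it; paddle 90 mm in front of the pin, gate 100 mm behind. In rad: 0 = level, gate shut; grows as the paddle goes down; stop at 0.5 (paddle 44 mm lower, 7 mm further back). A spring returns it to 0: 2.5 N at the paddle to start, 6 N at the stop. Its balls pass above about 0.34
- large_paddle_top (a point): middle of the upper face of that lever's paddle, a black plate 40 mm (along the lane) x 34 mm, 8 mm thick, about 193 mm above the table at rest; its frame tilts with the lever
- large_gate (a point): gate of that lever: a slippery white plate hanging from the lever's rear end across the lane, 37 mm wide, 4 mm thick, 55 mm long, its lower edge 17 mm nearer the front than its upper one; point at the middle of its upper edge, 32 mm behind the chute origin
- large_ball0: a large chocolate ball, 32 mm diameter, origin at its centre; at the start it waits in its chute behind the gate (the one next to the gate)
- large_ball1: a large chocolate ball, 32 mm diameter, origin at its centre; at the start it waits in its chute behind the gate
- large_ball2: a large chocolate ball, 32 mm diameter, origin at its centre; at the start it waits in its chute behind the gate
- small_chute: the chute that holds the three small balls: open steel lane, 38 mm wide inside, on a fixed pedestal; the chutes are alike and stand side by side, either one left. Origin: centre of its underside, 10 mm above the table; -x points to the front (downhill, over the pan), z up. The lane drops to the front at 0.26 rad; its lip is 100 mm in front of the origin and 86 mm above it, its back end 155 mm behind
- small_lever (a joint): rocking lever over that lane, on a cross pin 70 mm in front of the chute origin, 175 mm above it; paddle 90 mm in front of the pin, gate 100 mm behind. In rad: 0 = level, gate shut; grows as the paddle goes down; stop at 0.5 (paddle 44 mm lower, 7 mm further back). A spring returns it to 0: 2.5 N at the paddle to start, 6 N at the stop. Its balls pass above about 0.23
- small_paddle_top (a point): middle of the upper face of that lever's paddle, a black plate 40 mm (along the lane) x 34 mm, 8 mm thick, about 193 mm above the table at rest; its frame tilts with the lever
- small_gate (a point): gate of that lever: a slippery white plate hanging from the lever's rear end across the lane, 37 mm wide, 4 mm thick, 55 mm long, its lower edge 17 mm nearer the front than its upper one; point at the middle of its upper edge, 32 mm behind the chute origin
- small_ball0: a small chocolate ball, 22 mm diameter, origin at its centre; at the start it waits in its chute behind the gate (the one next to the gate)
- small_ball1: a small chocolate ball, 22 mm diameter, origin at its centre; at the start it waits in its chute behind the gate
- small_ball2: a small chocolate ball, 22 mm diameter, origin at its centre; at the start it waits in its chute behind the gate
- pan: open stainless pan on the table under the front ends of both chutes, 170 mm (x) x 320 mm (y), 64 mm high, walls 4 mm; origin: centre of its underside. Loose
- jar: bystander: closed amber glass jar, 42 mm diameter, 70 mm high, standing on the board between the chutes
- jug: bystander: clear plastic measuring jug with a handle, about 84 mm diameter, 100 mm high
- bowl: bystander: steel bowl, 110 mm diameter, 45 mm high
- spatula: bystander: white plastic spatula lying on the table, 240 mm long
- scoop: bystander: spoon with a black handle lying on the table, 190 mm long

How it is judged:
By the outcome, as a careful person would: the job done as asked, in the order asked, and still so for the second after the job is handed in, with the robot touching nothing.
It also fails if it takes over 35 s, if anything falls off the work surface, if the arm or the gripper's body presses on something with over 40 N, if the wrist force passes 120 N, or if a joint passes its speed limit or range.

## Working session

There is one attempt and no reset: what is moved stays moved. The work goes in short steps, Python scripts to look and compute and a shell command to move; the robot and the scene stay as the last step left them, time stands still between calls to the robot, and variables do not carry over. Pictures are saved under pics/ and viewed, and the job is handed in when it is done.

```bash
mkdir -p pics
python3 - <<'E'
from rig import sense,capture,calibration,grasp_offset
import cv2,numpy as np
s=sense();print(s,grasp_offset)
for n in("scene","top"):
    c=calibration(n);print(n,c)
    p,d=capture(n);np.save(f"pics/{n}_d.npy",d);np.save(f"pics/{n}_p.npy",p)
    cv2.imwrite(f"pics/{n}.png",cv2.resize(p[:,:,::-1],(800,600)))
E
```

```text
{'time_s': 0.0, 'joints': array([ 1.06763570e+00,  3.13458971e-01,  1.49840838e+00, -5.79401352e-06,
        1.33097358e+00, -2.23393902e-01]), 'dq': array([-0.00092015,  0.00071196, -0.00029474,  0.00154388,  0.00118702,
        0.00270841]), 'tau': array([-9.47589092e-05, -4.12270010e+01, -2.59739470e+01, -1.78451455e-04,
        4.17507268e-03, -1.30525598e-05]), 'eef_pos': array([144.84033038, 504.3326402 , 196.84130645]), 'ee_rot': array([ 0.56442776, -0.42558526,  0.56523132,  0.42522   ]), 'force': array([ 0.85347761, -0.89705465,  0.13916763]), 'wrist_torque': array([-0.06395027, -0.00613742,  0.02151718]), 'grip_width': 1.0036348894684672} 18.700000000000003
scene {'intrinsics': array([[454.71703669,   0.        , 258.73593425],
       [  0.        , 454.71703669, 191.35429993],
       [  0.        ,   0.        ,   1.        ]]), 'world_from_camera': array([[-6.81899366e-01, -5.79658498e-01,  4.46104561e-01,
         1.06932053e+03],
       [ 7.31335022e-01, -5.29687705e-01,  4.29627771e-01,
         5.13866163e+02],
       [-1.27412878e-02,  6.19214794e-01,  7.85118271e-01,
         1.04055450e+03],
       [ 0.00000000e+00,  0.00000000e+00,  0.00000000e+00,
         1.00000000e+00]])}
top {'intrinsics': array([[436.95516013,   0.        , 249.37522525],
       [  0.        , 436.95516013, 191.68131906],
       [  0.        ,   0.        ,   1.        ]]), 'world_from_camera': array([[-3.15365373e-03,  9.86345841e-01, -1.64657026e-01,
         3.76170729e+02],
       [-9.99709644e-01, -7.04324746e-03, -2.30438985e-02,
         2.28097806e+00],
       [-2.38889736e-02,  1.64536544e-01,  9.86081661e-01,
         1.16043925e+03],
       [ 0.00000000e+00,  0.00000000e+00,  0.00000000e+00,
         1.00000000e+00]])}
```

View pics/scene.png

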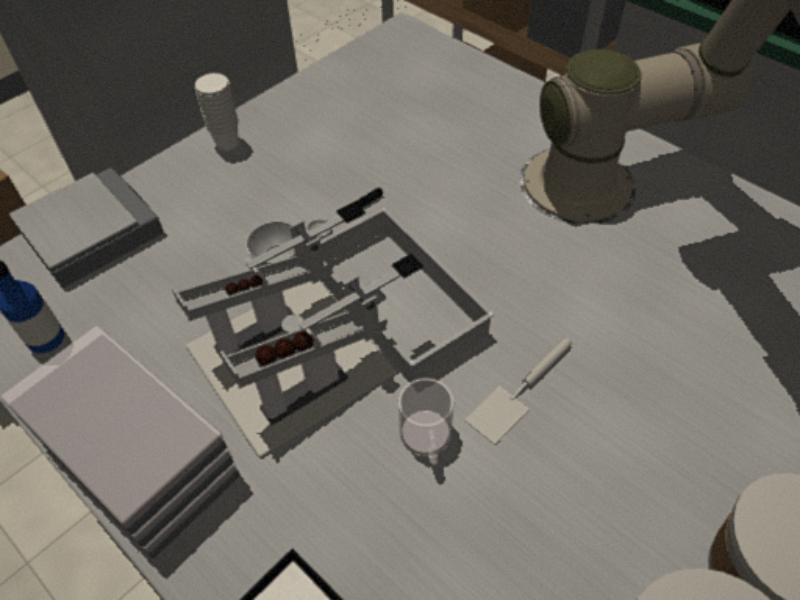

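View pics/top.png

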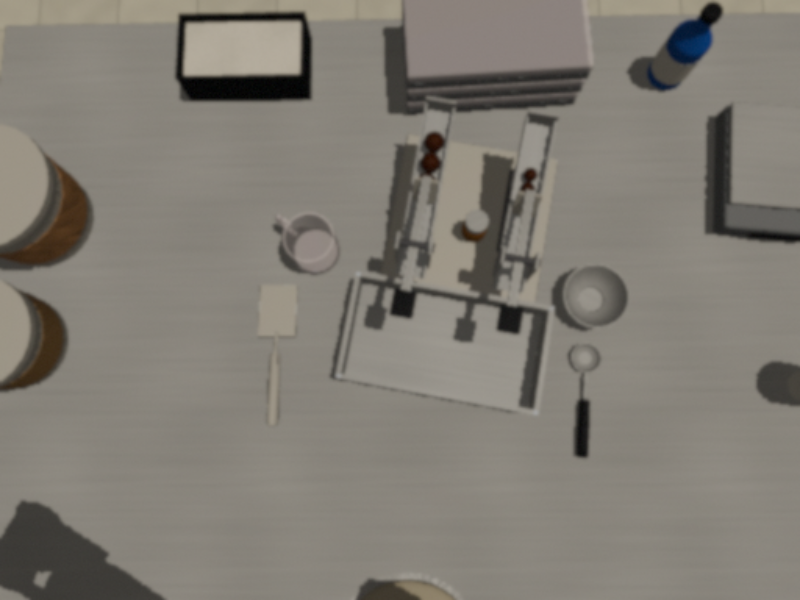

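The large balls are in the left (+y) chute. Its black paddle is at about (403,303) in the enlarged top view and (407,265) in the scene view. The other paddle is at top (510,319).

```bash
cat > h.py <<'E'
import numpy as np
from rig import calibration
def world(n,u,v,d):
    c=calibration(n);K=c["intrinsics"];T=c["world_from_camera"]
    x=(u-K[0,2])/K[0,0]*d;y=(v-K[1,2])/K[1,1]*d
    return (T@np.array([x,-y,-d,1]))[:3]
E
python3 - <<'E'
import numpy as np,cv2
from h import world
for n,seeds in(("top",[(258,194),(326,204)]),("scene",[(260,170),(230,131)])):
    p=np.load(f"pics/{n}_p.npy");d=np.load(f"pics/{n}_d.npy")
    m=((p.max(2)<50)).astype(np.uint8)
    for u,v in seeds:
        pts=[]
        for j in range(v-14,v+15):
            for i in range(u-16,u+17):
                if m[j,i] and d[j,i]>0:
                    w=world(n,i,j,d[j,i])
                    if 180<w[2]<210: pts.append(w)
        pts=np.array(pts)
        if len(pts): print(n,u,v,len(pts),pts.mean(0),np.median(pts,0),pts.min(0),pts.max(0), cv2.minAreaRect(pts[:,:2].astype(np.float32)))
        else: print(n,u,v,p[v,u],d[v,u],world(n,u,v,d[v,u]))
p=np.load("pics/top_p.npy")[:,:,::-1]
cv2.imwrite("pics/crop.png",cv2.resize(p[50:280,200:400],(696,800))[:600*800//600])
cv2.imwrite("pics/crop.png",cv2.resize(p[150:240,220:360],(800,514),interpolation=cv2.INTER_CUBIC))
E
```

```text
top 258 194 196 [533.77657053   6.50860744 191.63982289] [534.37804423   6.69244604 191.59629567] [514.59844578 -10.28742515 186.64527379] [555.18073485  21.37870212 195.74294981] ((534.2779541015625, 6.3917999267578125), (28.167537689208984, 37.106048583984375), 78.98157501220703)
top 326 204 202 [ 510.01803491 -145.67450545  191.34662934] [ 510.10102838 -145.74396021  191.42599897] [ 491.02442518 -163.97509376  186.49216719] [ 530.04707134 -129.88473362  196.02376335] ((509.87591552734375, -145.73109436035156), (31.156179428100586, 35.48841857910156), 79.1138687133789)
scene 260 170 153 [535.20401157   7.39945582 193.63498948] [535.71286725   7.86465201 193.8850454 ] [514.07317181 -10.4858919  188.64630711] [556.84022659  24.17446742 197.56367023] ((534.810546875, 5.713865280151367), (32.875083923339844, 40.38993835449219), 82.77008056640625)
scene 230 131 129 [ 511.73178035 -144.53997064  193.48446749] [ 511.60831157 -144.10989887  193.63958367] [ 490.10788588 -164.06505518  188.21304542] [ 532.03597503 -128.49691358  197.64707123] ((511.0670471191406, -145.24864196777344), (32.17277526855469, 38.35867691040039), 75.98104858398438)
```

View pics/crop.png

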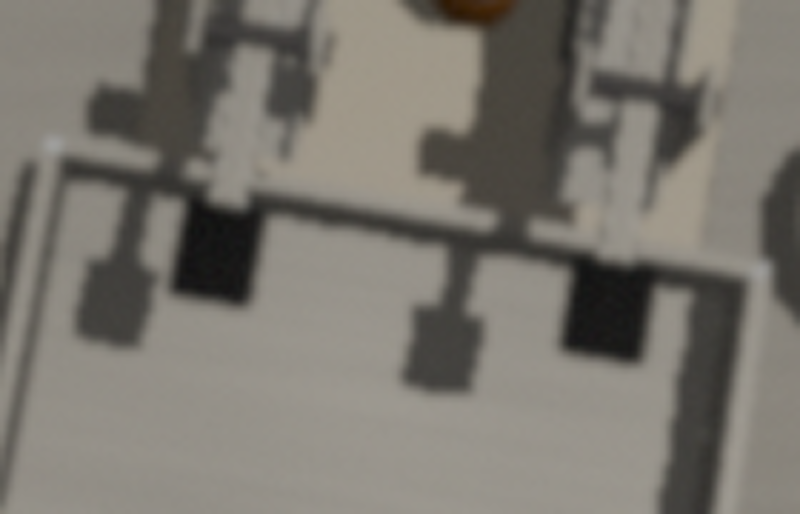

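```bash
cat >> h.py <<'E'
from scipy.spatial.transform import Rotation as R
from rig import sense
def go(p,yawz=None):
    s=sense();q=s["ee_rot"];r=R.from_quat([*q[1:],q[0]])
    M=r.as_matrix();print("tool axes cols\n",M.round(3),"pos",s["eef_pos"].round(1),"F",s["force"].round(1),"t",s["time_s"])
    print("linear",(M.T@(np.array(p)-s["eef_pos"])/300).round(4))
    if yawz is not None:
        z=np.array([np.cos(yawz),np.sin(yawz),0]);x=np.array([0,0,-1.]);y=np.cross(z,x)
        G=R.from_matrix(np.c_[x,y,z]);print("rot",((r.inv()*G).as_rotvec()/.5).round(4))
E
python3 -c "
from h import *
go([535,7,240],-0.157);go([535,7,240],1.414);go([535,7,240],-0.157+np.pi)"
```

```text
tool axes cols
 [[-0.001 -0.961  0.276]
 [-0.001  0.276  0.961]
 [-1.     0.    -0.001]] pos [144.9 504.3 196.9] F [-0.3 -1.   0.2] t 0.1
linear [-0.1427 -1.7076 -1.2343]
rot [ 2.896e+00 -2.200e-03  1.200e-03]
tool axes cols
 [[-0.001 -0.961  0.276]
 [-0.001  0.276  0.961]
 [-1.     0.    -0.001]] pos [144.9 504.3 196.9] F [-0.3 -1.   0.2] t 0.1
linear [-0.1427 -1.7076 -1.2343]
rot [-0.246  -0.0022 -0.0006]
tool axes cols
 [[-0.001 -0.961  0.276]
 [-0.001  0.276  0.961]
 [-1.     0.    -0.001]] pos [144.9 504.3 196.9] F [-0.3 -1.   0.2] t 0.1
linear [-0.1427 -1.7076 -1.2343]
rot [-3.3872e+00 -1.3000e-03 -2.2000e-03]
```

```bash
python3 -m jog '[{"linear":[-0.15,-0.1,-0.07],"rotation":[-0.1,0,0],"grip":0},{"linear":[-0.16,-0.22,-0.16],"rotation":[-0.246,0,0],"grip":0},{"linear":[-0.16,-0.33,-0.24],"rotation":[-0.246,0,0],"grip":0},{"linear":[-0.16,-0.44,-0.32],"rotation":[-0.246,0,0],"grip":0},{"linear":[-0.16,-0.55,-0.4],"rotation":[-0.246,0,0],"grip":0},{"linear":[-0.16,-0.66,-0.48],"rotation":[-0.246,0,0],"grip":0},{"linear":[-0.16,-0.77,-0.56],"rotation":[-0.246,0,0],"grip":0},{"linear":[-0.16,-0.88,-0.64],"rotation":[-0.246,0,0],"grip":0},{"linear":[-0.16,-0.98,-0.71],"rotation":[-0.246,0,0],"grip":0},{"linear":[-0.16,-0.98,-0.71],"rotation":[-0.246,0,0],"grip":0}]'; python3 -c "
from h import *
go([535,7,235],1.414)"
```

```text
time_s: 0.93
eef_pos: [371.6, 214.2, 244.7]
ee_rot: [0.538, -0.458, 0.54, 0.457]
force: [-0.6, 1.2, -0.5]
grip_width: -0.004
tool axes cols
 [[-0.    -0.987  0.162]
 [-0.002  0.162  0.987]
 [-1.     0.    -0.002]] pos [371.6 214.2 244.7] F [-0.6  1.2 -0.5] t 0.9333
linear [ 0.0338 -0.6494 -0.5933]
rot [-0.0115 -0.005  -0.    ]
```

```bash
python3 -m jog '[{"linear":[0,-0.1,-0.09],"rotation":[-0.01,0,0],"grip":0},{"linear":[0,-0.2,-0.18],"rotation":[-0.01,0,0],"grip":0},{"linear":[0,-0.3,-0.27],"rotation":[-0.01,-0.005,0],"grip":0},{"linear":[0,-0.4,-0.36],"rotation":[-0.01,-0.005,0],"grip":0},{"linear":[0.01,-0.5,-0.45],"rotation":[-0.01,-0.005,0],"grip":0},{"linear":[0.02,-0.59,-0.54],"rotation":[-0.01,-0.005,0],"grip":0},{"linear":[0.033,-0.649,-0.593],"rotation":[-0.01,-0.005,0],"grip":0},{"linear":[0.033,-0.649,-0.593],"rotation":[-0.01,-0.005,0],"grip":0},{"linear":[0.033,-0.649,-0.593],"rotation":[-0.01,-0.005,0],"grip":0}]'
python3 - <<'E'
from h import *
import cv2
from rig import capture
go([535,7,193],1.414)
p,d=capture("scene");cv2.imwrite("pics/s2.png",cv2.resize(p[90:290,100:366,::-1],(798,600),interpolation=cv2.INTER_CUBIC))
p,d=capture("wrist");cv2.imwrite("pics/w2.png",cv2.resize(p[:,:,::-1],(800,600)))
E
```

```text
time_s: 1.68
eef_pos: [534.8, 6.6, 234.3]
ee_rot: [0.538, -0.458, 0.539, 0.459]
force: [-0.6, 0.4, 0.3]
grip_width: 0.003
tool axes cols
 [[-0.002 -0.987  0.158]
 [ 0.001  0.158  0.987]
 [-1.     0.002  0.   ]] pos [534.8   6.6 234.3] F [-0.6  0.4  0.3] t 1.6833
linear [ 0.1377 -0.0006  0.0012]
rot [-0.0045  0.0006 -0.0041]
```

View pics/s2.png

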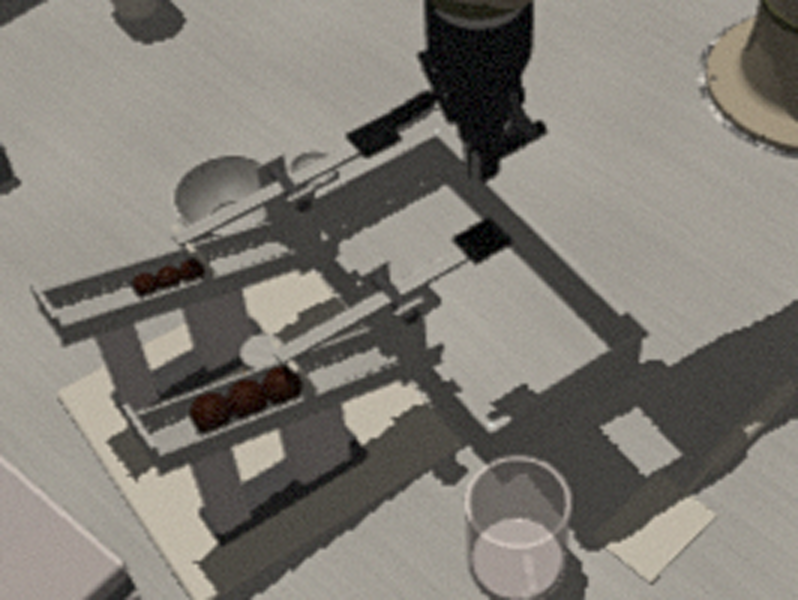

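View pics/w2.png

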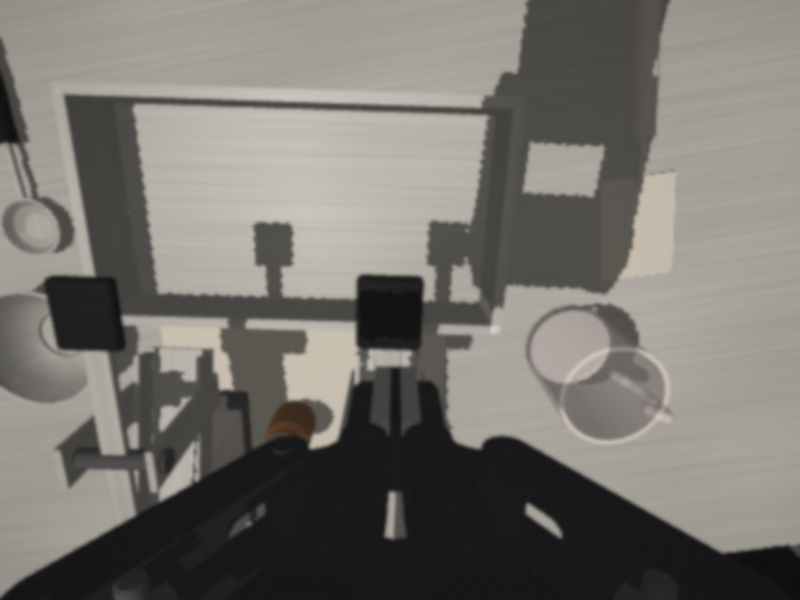

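Run:
```python
from h import *
from rig import capture
p,d=capture("wrist")
n="wrist"
pts=[]
for j in range(178,224):
    for i in range(228,272):
        if d[j,i]>0 and p[j,i].max()<60:
            w=world(n,i,j,d[j,i])
            if 180<w[2]<210: pts.append(w)
pts=np.array(pts);print(len(pts),pts.mean(0),pts.min(0),pts.max(0))
c=calibration(n);T=np.linalg.inv(c["world_from_camera"]);K=c["intrinsics"]
for P in ([534.8,6.6,234],[534.8,6.6,193]):
    q=T@np.array([*P,1]);uv=K@np.array([q[0],-q[1],-q[2]]);print(uv[:2]/uv[2]*1.5625)
```

```text
1822 [532.41579364   6.97227601 192.86623139] [512.34589881 -11.37684927 189.25082834] [554.13067992  24.96016969 194.76969384]
[387.35874135 350.20033808]
[388.60908168 317.1658477 ]
```

```bash
python3 -m jog '[{"linear":[0.05,0.002,0],"rotation":[0,0,0],"grip":0},{"linear":[0.1,0.002,0],"rotation":[0,0,0],"grip":0},{"linear":[0.13,0.002,0],"rotation":[0,0,0],"grip":0},{"linear":[0.15,0.002,0],"rotation":[0,0,0],"grip":0},{"linear":[0.17,-0.002,0],"rotation":[0,0,0],"grip":0},{"linear":[0.19,-0.005,0],"rotation":[0,0,0],"grip":0},{"linear":[0.21,-0.008,0],"rotation":[0,0,0],"grip":0},{"linear":[0.23,-0.011,0],"rotation":[0,0,0],"grip":0},{"linear":[0.25,-0.014,0],"rotation":[0,0,0],"grip":0},{"linear":[0.25,-0.014,0],"rotation":[0,0,0],"grip":0}]'
python3 - <<'E'
from h import *
import cv2
from rig import capture
go([535,7,153],1.414)
p,d=capture("scene");cv2.imwrite("pics/s3.png",cv2.resize(p[90:290,100:366,::-1],(798,600),interpolation=cv2.INTER_CUBIC))
E
```

```text
time_s: 2.67
eef_pos: [538.5, 7.5, 159.4]
ee_rot: [0.537, -0.459, 0.538, 0.46]
force: [-1.3, -0.0, -0.4]
grip_width: 0.001
tool axes cols
 [[-0.001 -0.988  0.156]
 [ 0.     0.156  0.988]
 [-1.     0.001  0.   ]] pos [538.5   7.5 159.4] F [-1.3 -0.  -0.4] t 2.6667
linear [ 0.0214  0.0114 -0.0034]
rot [ 0.0008  0.0005 -0.0017]
```

View pics/s3.png

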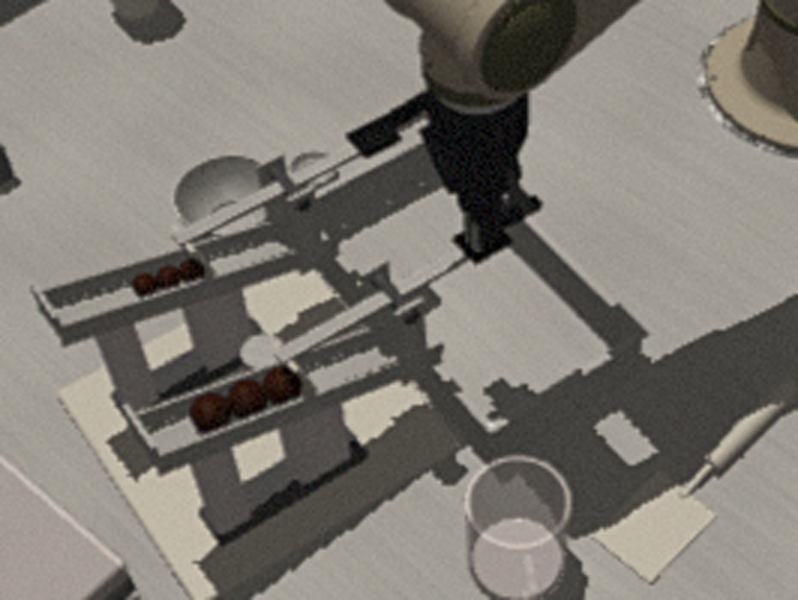

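Run:
```python
from h import *
import cv2
from rig import capture
go([535,7,153],1.414)
p,d=capture("scene");cv2.imwrite("pics/s4.png",cv2.resize(p[90:290,100:366,::-1],(798,600),interpolation=cv2.INTER_CUBIC))
p,d=capture("wrist");cv2.imwrite("pics/w4.png",cv2.resize(p[:,:,::-1],(800,600)))
print(sense()["force"])
```

```text
tool axes cols
 [[-0.    -0.988  0.156]
 [ 0.     0.156  0.988]
 [-1.     0.     0.   ]] pos [538.6   7.5 160.1] F [-0.4 -0.3  1. ] t 2.7167
linear [ 0.0236  0.0116 -0.0035]
rot [ 0.0009  0.0005 -0.0009]
[0.03331892 0.34976046 0.05181436]
```

View pics/s4.png

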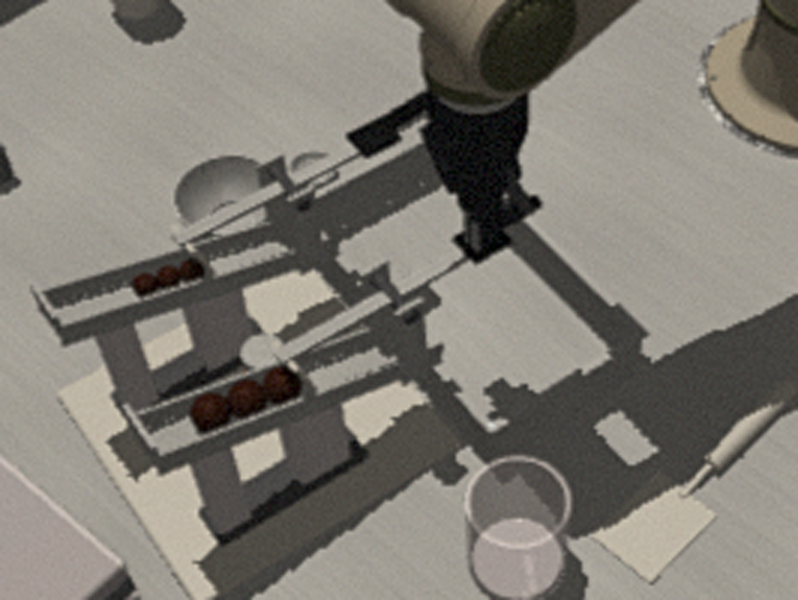

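View pics/w4.png

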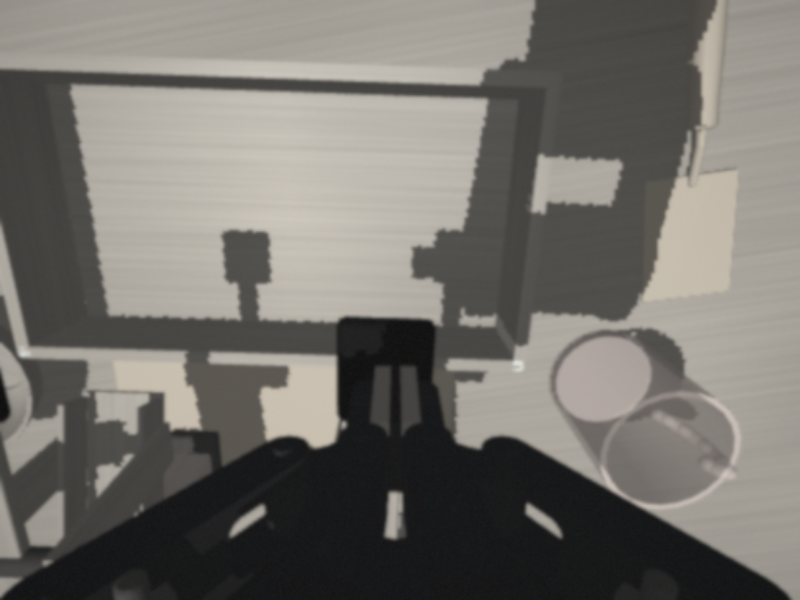

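Run:
```python
from h import *
from rig import capture
p,d=capture("wrist");n="wrist"
for i,j in [(243,240),(243,236),(262,240),(260,237),(243,255),(252,240),(225,225),(240,225),(253,228),(253,215)]:
    print(i,j,p[j,i],d[j,i],world(n,i,j,d[j,i]).round(1))
p,d=capture("scene");n="scene"
for i,j in [(261,165),(261,168),(262,171),(260,172),(265,170),(267,168),(255,171),(260,160)]:
    print(i,j,p[j,i],d[j,i],world(n,i,j,d[j,i]).round(1))
```

```text
243 240 [69 68 66] 145.89914 [527.3   6.1 205. ]
243 236 [69 68 66] 149.69905 [527.1   6.  201. ]
262 240 [69 68 66] 145.72354 [528.7  15.4 205.2]
260 237 [69 68 65] 149.20668 [528.7  14.5 201.6]
243 255 [70 69 67] 131.34859 [527.1   6.6 220.2]
252 240 [24 24 25] 145.11159 [527.6  10.6 205.7]
225 225 [35 34 34] 157.6982 [523.5  -3.4 191.9]
240 225 [30 29 29] 156.81636 [524.4   4.6 192.7]
253 228 [20 21 21] 157.7338 [527.4  11.1 192.4]
253 215 [19 19 19] 153.37852 [519.2  12.4 194.3]
261 165 [ 4 16  8] 1063.5498 [555.5  28.2 243.6]
261 168 [13 17 23] 1088.7913 [547.5  20.4 220.3]
262 171 [16 20 13] 1099.3999 [545.   21.2 207.8]
260 172 [32 35 33] 1102.415 [548.2  17.6 204. ]
265 170 [5 9 1] 1121.2098 [528.1  15.6 192.7]
267 168 [3 1 5] 1124.052 [520.5  15.3 193.5]
255 171 [0 0 0] 1116.4426 [548.6   1.  195.1]
260 160 [15 15 15] 1064.7306 [549.8  19.7 250. ]
```

The pictures and depth put the fingertips at z ≈ 197, just above the untouched paddle. The reported TCP says z = 160, and there is no force. The TCP reading is therefore about 37 mm too low compared with the cameras, so I'll go by the images and the force.

```bash
python3 -m jog '[{"linear":[0,0.013,-0.01],"rotation":[0,0,0],"grip":0},{"linear":[0.02,0.013,-0.01],"rotation":[0,0,0],"grip":0},{"linear":[0.04,0.013,-0.01],"rotation":[0,0,0],"grip":0},{"linear":[0.04,0.013,-0.01],"rotation":[0,0,0],"grip":0}]'
python3 - <<'E'
from h import *
import cv2
from rig import capture
go([535,7,120],1.414)
p,d=capture("scene");cv2.imwrite("pics/s5.png",cv2.resize(p[90:290,100:366,::-1],(798,600),interpolation=cv2.INTER_CUBIC))
p,d=capture("wrist");cv2.imwrite("pics/w5.png",cv2.resize(p[:,:,::-1],(800,600)))
for i,j in [(243,240),(260,240),(240,225),(240,212)]:
    print(i,j,d[j,i],world("wrist",i,j,d[j,i]).round(1))
s=sense();print(s["force"],s["wrist_torque"],s["joints"])
E
```

```text
time_s: 3.25
eef_pos: [534.1, 4.9, 147.8]
ee_rot: [0.537, -0.459, 0.538, 0.459]
force: [-0.7, -1.3, 4.2]
grip_width: -0.002
tool axes cols
 [[-0.    -0.988  0.156]
 [-0.     0.156  0.988]
 [-1.     0.    -0.   ]] pos [534.1   4.9 147.8] F [-0.7 -1.3  4.2] t 3.25
linear [ 0.0928 -0.0018  0.0074]
rot [ 0.0006 -0.0004 -0.0002]
243 240 146.39603 [523.    3.5 192.4]
260 240 146.37303 [524.3  11.8 192.5]
240 225 157.28554 [520.1   2.  180.2]
240 212 157.69633 [513.7   3.  177.7]
[-2.56256332 -1.76204633  3.40104311] [-0.34665489  0.41471581  0.00162625] [-2.10142440e-01  3.75333184e-01  1.54239787e+00 -3.11729658e-04
  1.22410759e+00 -1.62440149e+00]
```

View pics/s5.png

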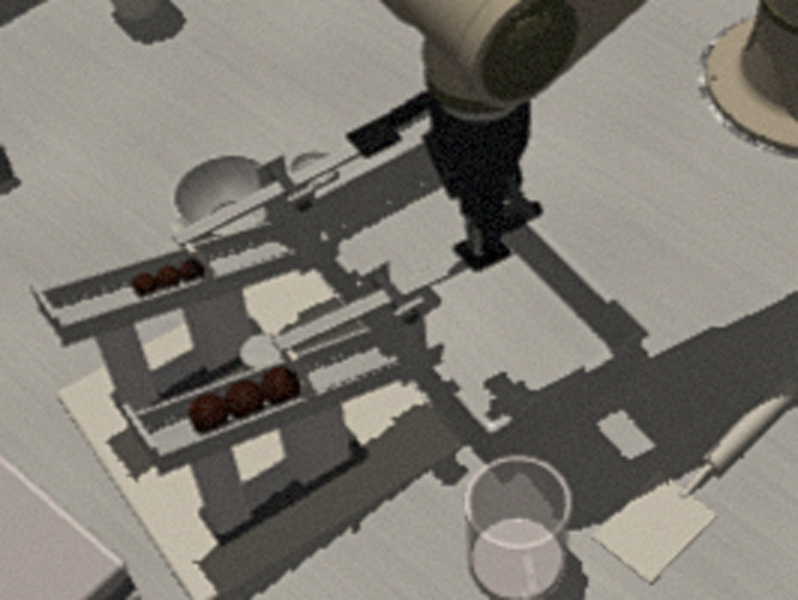

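View pics/w5.png

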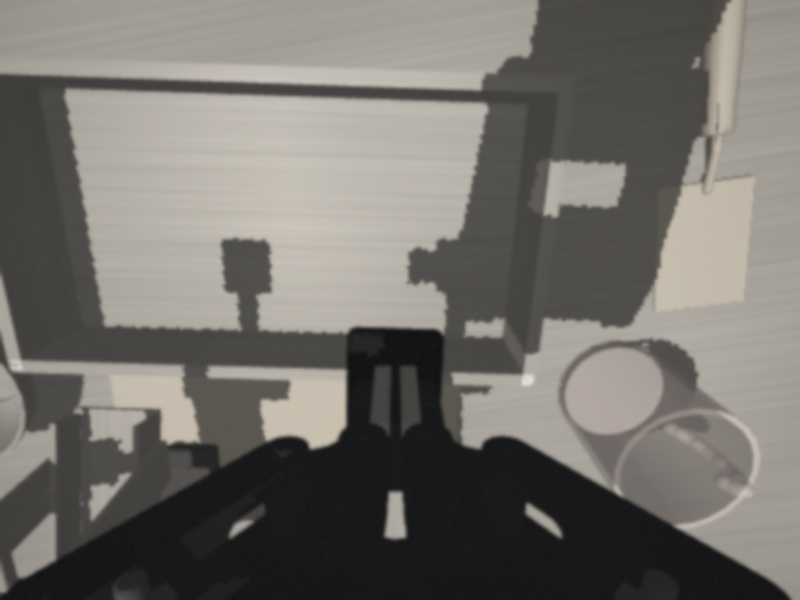

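Contact is made: 3.5–4 N, the gate is starting to lift, and the fingers are centred on the paddle. Now I'll press further, following the arc.

```bash
python3 -m jog '[{"linear":[0.02,-0.002,0],"rotation":[0,0,0],"grip":0},{"linear":[0.045,-0.006,0],"rotation":[0,0,0],"grip":0},{"linear":[0.07,-0.01,0],"rotation":[0,0,0],"grip":0},{"linear":[0.082,-0.014,0],"rotation":[0,0,0],"grip":0},{"linear":[0.082,-0.014,0],"rotation":[0,0,0],"grip":0},{"linear":[0.082,-0.014,0],"rotation":[0,0,0],"grip":0}]'
python3 - <<'E'
from h import *
import cv2
from rig import capture
go([535,7,120],1.414)
p,d=capture("scene");cv2.imwrite("pics/s6.png",cv2.resize(p[90:290,100:366,::-1],(798,600),interpolation=cv2.INTER_CUBIC))
p,d=capture("wrist");cv2.imwrite("pics/w6.png",cv2.resize(p[:,:,::-1],(800,600)))
for i,j in [(243,240),(260,240),(240,225),(240,212)]:
    print(i,j,d[j,i],world("wrist",i,j,d[j,i]).round(1))
E
```

```text
time_s: 3.85
eef_pos: [538.8, 4.2, 123.9]
ee_rot: [0.538, -0.46, 0.537, 0.459]
force: [-0.9, -0.4, 6.6]
grip_width: -0.002
tool axes cols
 [[ 0.001 -0.988  0.156]
 [-0.     0.156  0.988]
 [-1.    -0.001 -0.   ]] pos [538.8   4.2 123.9] F [-0.9 -0.4  6.6] t 3.85
linear [0.013  0.014  0.0074]
rot [ 0.0007 -0.0005  0.0013]
243 240 146.41858 [527.6   2.8 167.8]
260 240 145.7839 [528.6  11.1 168.4]
240 225 164.07726 [5.274e+02 5.000e-01 1.493e+02]
240 212 165.09119 [520.9   1.5 146.2]
```

View pics/s6.png

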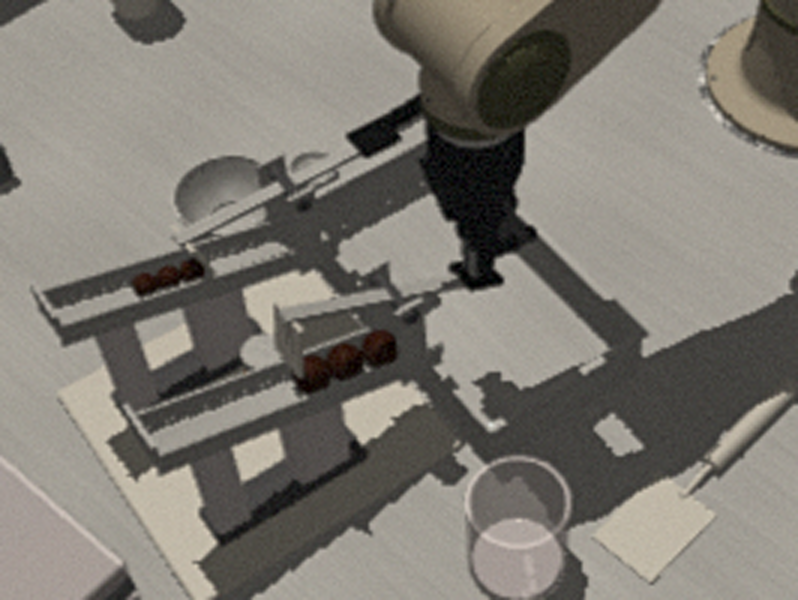

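View pics/w6.png

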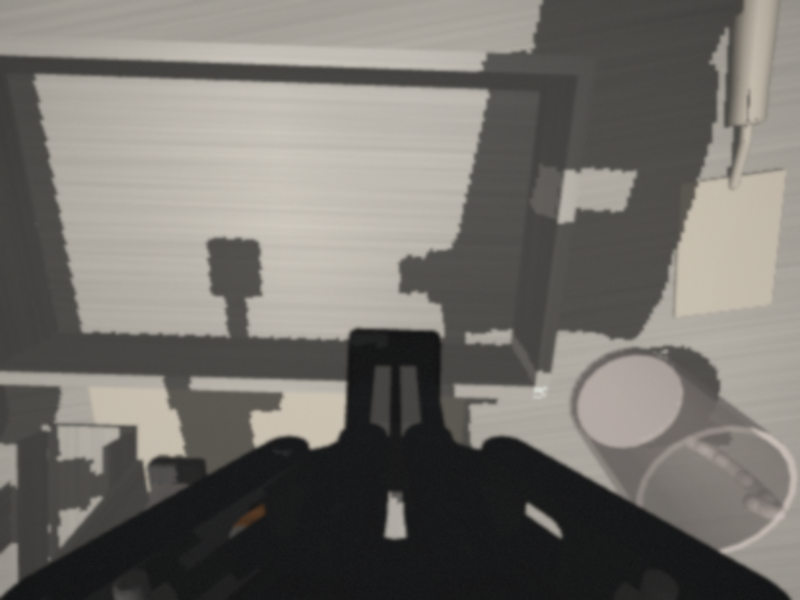

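Three large balls are rolling under the raised gate, at about (315–380,360) in the scene crop. I'll hold the paddle down.

```bash
python3 -m jog '[{"linear":[0,0,0],"rotation":[0,0,0],"grip":0},{"linear":[0,0,0],"rotation":[0,0,0],"grip":0},{"linear":[0,0,0],"rotation":[0,0,0],"grip":0},{"linear":[0,0,0],"rotation":[0,0,0],"grip":0},{"linear":[0,0,0],"rotation":[0,0,0],"grip":0},{"linear":[0,0,0],"rotation":[0,0,0],"grip":0},{"linear":[0,0,0],"rotation":[0,0,0],"grip":0},{"linear":[0,0,0],"rotation":[0,0,0],"grip":0},{"linear":[0,0,0],"rotation":[0,0,0],"grip":0},{"linear":[0,0,0],"rotation":[0,0,0],"grip":0}]'
python3 - <<'E'
from h import *
import cv2
from rig import capture
p,d=capture("scene");cv2.imwrite("pics/s7.png",cv2.resize(p[90:290,100:366,::-1],(798,600),interpolation=cv2.INTER_CUBIC))
E
```

```text
time_s: 4.78
eef_pos: [538.9, 4.1, 123.9]
ee_rot: [0.538, -0.46, 0.537, 0.459]
force: [-2.2, -1.0, 5.1]
grip_width: -0.001
```

View pics/s7.png

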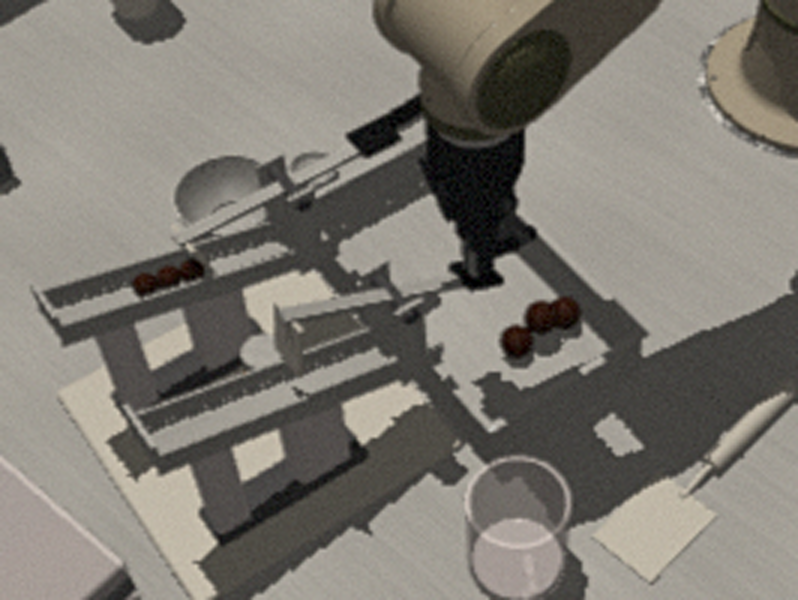

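All three balls are in the pan, at (515,340), (540,315) and (565,312), and the lane is empty. Now I'll let the lever up gently and back away.

```bash
python3 -m jog '[{"linear":[-0.02,0.003,0],"rotation":[0,0,0],"grip":0},{"linear":[-0.04,0.007,0],"rotation":[0,0,0],"grip":0},{"linear":[-0.06,0.01,0],"rotation":[0,0,0],"grip":0},{"linear":[-0.08,0.014,0],"rotation":[0,0,0],"grip":0},{"linear":[-0.1,0.016,0],"rotation":[0,0,0],"grip":0},{"linear":[-0.12,0.018,0],"rotation":[0,0,0],"grip":0},{"linear":[-0.15,0.018,0],"rotation":[0,0,0],"grip":0},{"linear":[-0.22,0.018,0],"rotation":[0,0,0],"grip":0},{"linear":[-0.32,0.018,0],"rotation":[0,0,0],"grip":0},{"linear":[-0.4,0.018,0],"rotation":[0,0,0],"grip":0},{"linear":[-0.45,0.018,0],"rotation":[0,0,0],"grip":0},{"linear":[-0.45,0.018,0],"rotation":[0,0,0],"grip":0},{"linear":[-0.45,0.018,0],"rotation":[0,0,0],"grip":0},{"linear":[-0.45,0.018,0],"rotation":[0,0,0],"grip":0},{"linear":[-0.45,0.018,0],"rotation":[0,0,0],"grip":0},{"linear":[-0.45,0.018,0],"rotation":[0,0,0],"grip":0}]'
python3 - <<'E'
from h import *
import cv2
from rig import capture
p,d=capture("scene");cv2.imwrite("pics/s8.png",cv2.resize(p[90:290,100:366,::-1],(798,600),interpolation=cv2.INTER_CUBIC))
p,d=capture("top");cv2.imwrite("pics/t8.png",cv2.resize(p[:,:,::-1],(800,600)))
print(sense()["force"])
E
```

```text
time_s: 6.17
eef_pos: [533.1, 5.1, 257.8]
ee_rot: [0.537, -0.459, 0.538, 0.46]
force: [-0.3, -0.4, 0.2]
grip_width: -0.001
[-0.11466193 -0.3956366   0.57331275]
```

View pics/s8.png

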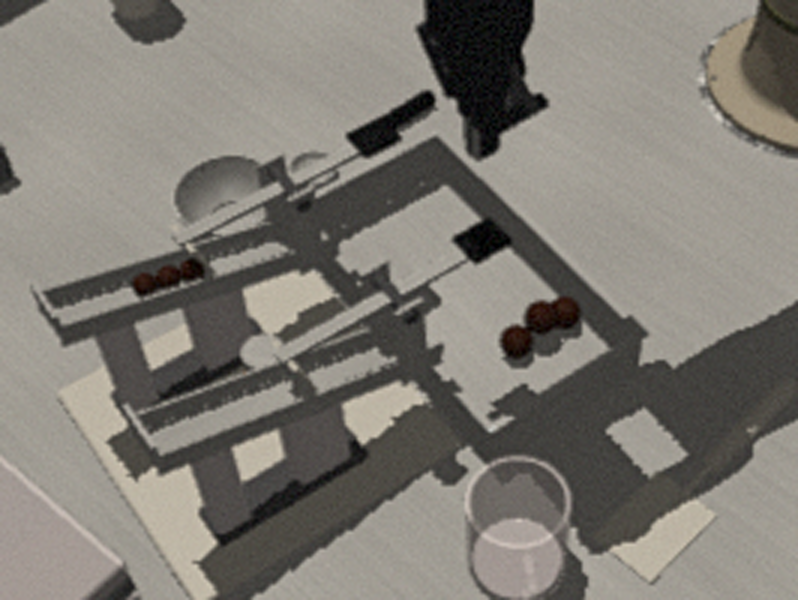

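View pics/t8.png

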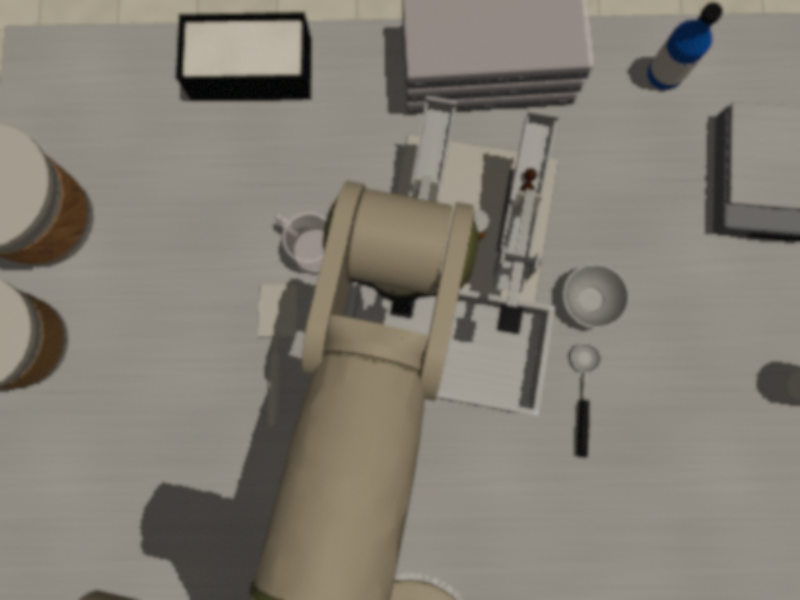

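The lever is level and the gate is shut. The paddle is back at (482,240), where it was at the start. The three large balls lie in the pan, the small balls are still behind their gate, and the gripper is clear of everything with no force on it.

```bash
python3 -c "
from rig import finish_job;print(finish_job())"
```

```text
the job is handed in; nothing more can be done
None
```

I pressed the large-ball chute's paddle (the left chute) with the shut fingers and held it until all three large balls had rolled into the pan. I then let the lever back up gently and lifted clear. The job was handed in at about 6.3 s.

**Last checks:**
- The scene picture shows the three balls in the pan, the lane empty and the lever level, with its gate shut.
- The three small balls are still behind their gate. The pan, jug, bowl, spoon and small chute show no visible movement. The arm hid the jar and most of the spatula in the last top view, but what shows of them in the scene view has not moved.
- The force on the tool was back to about 0 N, and the highest I read while pressing was about 6.6 N.

**One disagreement:** the reported TCP height was about 37–40 mm lower than the fingertips appeared in both cameras' depth. At a reported 160 mm they were still just above the paddle at about 193 mm. I went by the pictures and the contact force instead; I did not find the cause.

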